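# Press the union ball valve into its foam pocket and shut it

### The arm

A 7-joint arm with a two-finger parallel gripper is mounted at the origin on the work surface. World frame = base frame: x ahead of the robot, y to its left, z up, the work surface at z = 0. Lengths are in m, angles in rad, forces in N, time in s.
With the tool pointing down it reaches from about 0.4 to 0.75 m from the base axis. Payload 19.5 kg.
Tool frame: the origin (TCP) lies at the very end of the fingers, on their centre line; the grasp point (between the pads) lies 19 mm behind it (bot.pinch_z is the distance from the TCP to the grasp point, in m); z points along the fingers, y is the line along which they close (so a half turn about z gives the same grasp; the last joint's range is limited). The gripper opens to 85 mm and grips with 20 to 120 N. Pads are 22 mm wide; open, the fingers measure 114 mm over their backs; the gripper's body (76 mm by 85 mm) begins 54 mm behind the grasp point. The pads swing forward as they close: fully open they stand 13 mm farther back than shut.
Start: joints at [1.078, 0.707, -0.028, 1.485, 0.022, 0.951, -0.075], TCP at [0.251, -0.518, 0.231] pointing down, gripper open.
Joint ranges: [-2.71, 2.71], [-0.32, 2.16], [-1.57, 1.52], [0, 2.45], [-1.46, 4.6], [0, 2.02], [-2.83, 2.83]. Speed limits (rad/s): [1.89, 1.89, 2.57, 2.57, 3.01, 3.01, 3.01].

### API

Orientations are given as [roll, pitch, yaw] about the fixed x, y, z axes, in that order (R = Rz(yaw) Ry(pitch) Rx(roll)).
In Python, from plant import bot gives the robot as it stands.
- The arm moves only by the tool send_rows, never from a script. Its argument "moves" is a list of rows, each a list of 2 entries, a list of its own where there are three numbers: the shift along the tool's x, y, z in m, then the turn, a rotation vector about the tool's x, y, z in degrees. A call has 1 to 12 rows; each row is the pose to reach, as a shift and turn from the pose commanded when the call began, along the tool's axes at that moment; what a row does not reach only later rows make up. A row lasts 1/8 s, in which the tool goes at most 62.5 mm and 10.7 degrees, less where a joint would pass 70% of its speed; a pose out of reach is approached as far as the arm can. A call with a gripper value outside its range is refused whole. "jaw" is the closure in counts, from 0 (fully open) to 255 (shut), set as the call begins (left out, the last holds). The fingers move at their own pace and stop on an object; "grip_force" is the grip in N (left out, the last holds). Time passes only in rows, so rows that repeat a pose let the fingers close. It gives the time, the measured TCP pose, the force, the opening and the grip force at its end, in the units of the state.
- bot.observe(): the state, without advancing time (a new reading comes with each control period).
- bot.capture(name): name is "scene" or "top"; returns (picture, depth): 384x512x3 uint8, red, green, blue; 384x512 float32, m along the optical axis (not along the pixel's ray), 0 where there is no reading.
- bot.get_calibration(name): a dict with "camera_matrix" (3x3 intrinsics, pixels), "distortion" ([k1, k2, p1, p2, k3] as OpenCV has them; the pictures are not rectified), "R" (3x3) and "t" (3): a world point X has camera coordinates R X + t. Camera axes: x right, y down, z forward; pixel columns grow to the right and rows downward; lengths in m; the calibration is good to about 2 mm. A picture is of the moment at which its call begins. get_calibration takes no time and is no camera call.
- bot.close_job(): hands the job in; it is judged then, once.
Trained networks look in the newest picture that a camera, given by its name, has taken for a name from the list of things; names that differ only in an ending like _2 or _b are one class to them, and where a whole thing is asked for, a point or a joint stands for the part that bears it (a point fixed in the world has none). Each returns a list of dicts, best first, with "score" (0 to 1); they miss things now and then, are a little off and sometimes report something else, mostly with a low value. They report only what shows in the picture. A call takes as long as a camera call. They do not tell look-alikes from the thing itself.
- bot.trace(camera, label): "mask" (384x512 bool, what is visible of it).
- bot.landmark_of(camera, label): "xyz" ([x, y, z] in m, in world coordinates, good to about 4 mm: a listed point, or the origin of a listed thing).
The state is a dict: "time": time; "joint_positions": joint angles; "dq": joint speeds; "effort": joint torques, N m; "tcp_pos": TCP position; "tool_rot": TCP orientation; "contact_force": force on the tool from outside, world axes, zero at the start; "ft_torque": the same for the moment, N m; "finger_gap": finger opening in m; "grasp_force": force on a finger pad.
Only numpy, scipy, OpenCV 4.12 (cv2) and the standard library are available. Lean on these libraries where they do the work, as an engineer would, in place of code of your own. Each camera call takes 0.05 s, during which the arm holds its last target. There are 200 camera calls.

### The job

Put the large ball valve (the one with the fat union nut on one end) back in its cut-out in the foam of the sample case: the nut goes at the wide end, and it must be pressed past the springy foam lips until its foot sits fully home on the pocket floor. Then, with the foam holding it, turn its handle clockwise from along the pipe to the stop across the pipe, so that the valve is packed shut. Leave the other fittings and the can where they are.

Things in the scene. Friction and masses are not known exactly. Their poses are not given: they have to be found in the camera images.
- valve: White plastic ball valve, about 0.28 kg, on a flat foot, handle up. Origin: on the handle stem's axis, at the foot's underside; x along the pipe towards the fat union nut, z up. Pipe axis 26 mm up. Pipe: 34 mm diameter, x = -50 to 22 mm. Nut: 48 mm diameter, x = 22 to 52 mm, top 50 mm up. Foot: 60 x 30 x 14 mm, centred at x = -10 mm.
- grip (a point): Middle of the valve's grey wing handle, on the stem axis, 72 mm above the foot's underside. The wing is a flat upright bar 70 mm long, 12 mm thick, from 58 to 86 mm above the underside: the place to grip the valve, across the 12 mm. This point's axes are the handle's: x along the bar.
- handle (a joint): Angle of the wing handle, rad: 0 = bar along the pipe (open), grows clockwise seen from above, end stop at 1.5 = bar across the pipe (shut). Bar direction = valve yaw minus this angle. It takes 0.12 N m to turn and stays where it is left. Starts between 0 and 0.3; the valve can be carried by it as it is.
- case: Green open case, fixed, 168 (x) x 228 (y) mm, walls 36 mm tall, 4 mm thick. Origin: centre of its underside, z up. In it a fixed dark foam insert, 150 x 210 mm, parallel to the case, top 48 mm above the case's underside, so 12 mm above the walls. It lies off the case's centre by up to 5 mm in case x and in y, unmeasured: see it or feel its edges.
- pocket (a point): Point fixed to the case, 48 mm above its underside, at case x = 0, y = -45 mm: the stem point of the valve's cut-out, level with the foam's top, if the insert lay central (true one: 45 mm to -y of the insert's centre). Cut-out along case x, wide end to +x. From the true stem point: slot 36.5 mm wide, x = -51.5 to 20.5 mm; wide end 51 mm wide, x = 20.5 to 53.5 mm; upright walls.
- floor (a point): Point fixed to the case 10 mm above its underside, under the pocket point: the level of the cut-out's floor (38 mm deep), where the valve's underside ends. Springy foam lips at x = -20 and 10 mm, each 14 mm long, on both sides just under the foam's top, narrow the slot to 29 mm; they stop the valve some 20 mm high, yield to a push of about 7 to 13 N, then close over it.
- elbow: White 90-degree elbow, 30 mm diameter, arms 52 mm, lying in the foam's other cut-out. Origin: under its corner. Leave it.
- tee: White tee, 36 mm diameter, 80 mm long, lying on the counter. Origin: under its middle. Leave it.
- plain_valve: Small white ball valve without a union nut, 72 mm long, 24 mm pipe, 50 mm high, on the counter. Origin: under its middle. Leave it.
- coupling: Black rubber coupling ring, 56 mm diameter, 50 mm tall, standing. Origin: centre of its underside. Leave it.
- can: Can, 68 mm diameter, 95 mm tall, standing. Origin: centre of its underside. Leave it.
There are look-alikes about, which are no part of the job. What is shaped like the valve but purple is not meant.

How it is judged:
On the way, in this order (a step that is already met when the one before it is completed fails the run):
1. the valve is pressed home in its pocket, its handle not yet shut (z of valve in the frame of case below 0.013 m and horizontal distance between valve and pocket below 0.012 m and angle between valve's own z axis and vertical below 0.06 rad and angle between the x axis of valve and the x axis of case, either way round below 0.09 rad and value of joint handle below 0.9 rad), for 0.2 s.
2. the handle is turned across the pipe to shut (z of valve in the frame of case below 0.013 m and horizontal distance between valve and pocket below 0.012 m and angle between valve's own z axis and vertical below 0.06 rad and angle between the x axis of valve and the x axis of case, either way round below 0.09 rad and value of joint handle above 1.35 rad), for 0.2 s.
At the end, for the whole second after the job is handed in: The valve is at rest in its pocket with its underside less than 13 mm above the case's underside (floor at 10 mm), within 12 mm of the pocket point sideways, tilted less than 0.06 rad and within 0.09 rad of the case's x; the handle is beyond 1.35 rad (stop at 1.5); the valve is released (all of step 2 and linear speed of valve below 0.02 m/s and contact force between the fingers and valve below 0.1 N); the robot touches nothing.
It fails at once if the elbow is displaced by more than 30 mm (distance of elbow from where it was at the start of the episode above 0.03 m).
It fails at once if the tee is displaced by more than 30 mm (distance of tee from where it was at the start of the episode above 0.03 m).
It fails at once if the plain valve is displaced by more than 30 mm (distance of plain_valve from where it was at the start of the episode above 0.03 m).
It fails at once if the coupling is displaced by more than 30 mm (distance of coupling from where it was at the start of the episode above 0.03 m).
It fails at once if the can is displaced by more than 30 mm (distance of can from where it was at the start of the episode above 0.03 m).
It also fails if it takes over 72 s, if anything falls off the work surface, if the arm or the gripper's body presses on something with over 40 N, if the wrist force passes 120 N, or if a joint passes its speed limit or range.

## Working session

There is one attempt and no reset: what is moved stays moved. The work goes in short steps, Python scripts to look and compute and a tool call to move; the robot and the scene stay as the last step left them, time stands still between calls to the robot, and variables do not carry over. Pictures are saved under pics/ and viewed, at most 10 in all, crops included, and the job is handed in when it is done.

Besides the shell and the picture viewer there is one more tool, called after "Emit:" as a command line: name --argument value ..., lists and objects as JSON in quotes. send_rows: Moves the arm, as the interface text tells. Its arguments: {"type":"object","properties":{"moves":{"type":"array","items":{"type":"array"}},"jaw":{"type":"number"},"grip_force":{"type":"number"}},"required":["moves"]}

```bash
mkdir -p pics; cat > h.py <<'E'
import numpy as np, cv2
from plant import bot
def save(cam,name):
    p,d=bot.capture(cam); cv2.imwrite('pics/'+name,cv2.cvtColor(p,cv2.COLOR_RGB2BGR)); return p,d
def world(cam,uv,z):
    c=bot.get_calibration(cam); K=np.array(c['camera_matrix']);R=np.array(c['R']);t=np.array(c['t'])
    q=cv2.undistortPoints(np.array(uv,float).reshape(-1,1,2),K,np.array(c['distortion'])).reshape(-1,2)
    z=np.asarray(z,float)*np.ones(len(q))
    r=np.c_[q,np.ones(len(q))]@R; o=-R.T@t
    s=(z-o[2])/r[:,2]; return o+r*s[:,None]
def cloud(cam,d,m):
    c=bot.get_calibration(cam); K=np.array(c['camera_matrix']);R=np.array(c['R']);t=np.array(c['t'])
    v,u=np.nonzero(m&(d>0)); q=cv2.undistortPoints(np.c_[u,v].astype(float).reshape(-1,1,2),K,np.array(c['distortion'])).reshape(-1,2)
    return (np.c_[q,np.ones(len(q))]*d[v,u][:,None]-t)@R, u, v
E
python3 - <<'E'
from h import *
ims=[save(c,c+'0.png') for c in('scene','top')]
for c in ('scene','top'):
  for l in ('valve','grip','case','pocket','elbow','tee','plain_valve','coupling','can'):
    print(c,l,[(round(x['score'],2),np.round(x['xyz'],3).tolist()) for x in bot.landmark_of(c,l)])
print(bot.observe())
E
```

```text
scene valve [(0.95, [0.551, -0.387, -0.002]), (0.92, [0.335, -0.203, -0.0]), (0.91, [0.469, -0.245, -0.002])]
scene grip [(0.63, [0.551, -0.39, 0.073]), (0.57, [0.471, -0.244, 0.069]), (0.57, [0.333, -0.198, 0.072])]
scene case []
scene pocket []
scene elbow [(0.86, [0.543, 0.248, 0.018])]
scene tee [(0.64, [0.615, -0.129, 0.001]), (0.2, [0.46, -0.073, 0.0])]
scene plain_valve [(0.7, [0.461, -0.072, 0.003])]
scene coupling [(0.74, [0.737, -0.037, -0.002])]
scene can [(0.98, [0.7, -0.294, -0.001])]
top valve [(0.84, [0.471, -0.242, 0.002]), (0.84, [0.546, -0.39, -0.001]), (0.55, [0.703, -0.295, -0.004])]
top grip [(0.61, [0.336, -0.2, 0.07]), (0.57, [0.545, -0.391, 0.073]), (0.53, [0.468, -0.247, 0.068])]
top case []
top pocket []
top elbow [(0.86, [0.545, 0.244, 0.025])]
top tee [(0.74, [0.616, -0.126, 0.001])]
top plain_valve [(0.65, [0.458, -0.07, -0.0])]
top coupling [(0.6, [0.738, -0.035, -0.0])]
top can []
{'time': 1.0, 'joint_positions': array([ 1.07830932,  0.70645728, -0.02762312,  1.48462547,  0.02195762,
        0.95091387, -0.07550447]), 'dq': array([0.00123387, 0.00065496, 0.00122229, 0.00023475, 0.00017403,
       0.00144371, 0.0025198 ]), 'effort': array([-1.88028748e-04, -8.82972836e+01,  1.23373669e+00, -2.36372834e+01,
        1.70599163e-02,  1.92003034e-03,  3.16587170e-05]), 'tcp_pos': array([ 0.25051663, -0.51751355,  0.2312863 ]), 'tool_rot': array([-3.14148766e+00, -5.17013399e-05,  4.50755986e-01]), 'contact_force': array([ 0.24490132, -0.01687568,  0.09243708]), 'ft_torque': array([-0.01160787,  0.00907224,  0.0321074 ]), 'grasp_force': 0.0, 'finger_gap': 0.08522967379553581}
```

View pics/scene0.png

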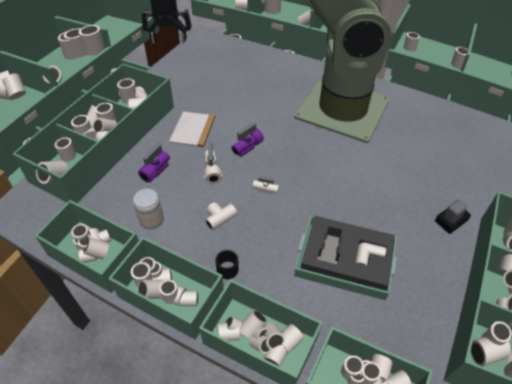

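View pics/top0.png

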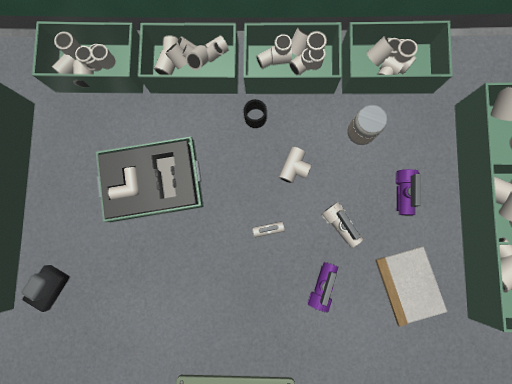

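The scene view shows the white valve at (212,165), purple look-alikes at (155,165) and (248,142), and the case at (348,255). In the top view the white valve is at (342,225) and the case is at (150,180), with the valve cut-out near (165,175). I'll measure both next.

```bash
cat > m.py <<'E'
from h import *
for cam in ('top','scene'):
    p,d=bot.capture(cam)
    P,u,v=cloud(cam,d,np.ones(d.shape,bool))
    rgb=p[v,u].astype(int)
    near=(abs(P[:,0]-.545)<.16)&(abs(P[:,1]-.21)<.17)
    green=(rgb[:,1]-rgb[:,0]>20)
    g=near&green&(P[:,2]>.025)&(P[:,2]<.045); f=near&~green&(abs(P[:,2]-.048)<.006)&(rgb.max(1)<100)
    for n,m in(('walltop',g),('foam',f)):
        print(cam,n,m.sum(),np.median(P[m,2]),cv2.minAreaRect((P[m,:2]*1000).astype(np.float32)), np.round(np.percentile(P[m,:2],[0.5,99.5],axis=0),4).tolist())
    h=near&(P[:,2]>.006)&(P[:,2]<.022)&(rgb.max(1)<200)
    print('pocketfloor',h.sum(),np.median(P[h],axis=0))
    for b in bot.trace(cam,'valve'):
        Q,uu,vv=cloud(cam,d,b['mask']); c=p[vv,uu].mean(0); 
        print('valve',b['score'],np.round(c),np.median(Q,axis=0).round(3))
        if abs(np.median(Q[:,1])+.245)<.05:
            k=Q[:,2]>.066; print(' handle',k.sum(),cv2.minAreaRect((Q[k,:2]*1000).astype(np.float32)),np.percentile(Q[k,2],95))
            k=(Q[:,2]>.01)&(Q[:,2]<.054); print(' body',cv2.minAreaRect((Q[k,:2]*1000).astype(np.float32)))
    x0,y0,w,hh=((295,180,100,75) if cam=='top' else (185,135,60,45)); a=p[y0:y0+hh,x0:x0+w]
    x1,y1,w1,h1=((90,130,120,90) if cam=='top' else (290,210,120,90)); b=p[y1:y1+h1,x1:x1+w1]
    I=[cv2.resize(i,(400,300),interpolation=cv2.INTER_CUBIC) for i in(a,b)]
    globals()[cam]=np.hstack(I)
cv2.imwrite('pics/crop.png',cv2.cvtColor(np.vstack([top,scene]),cv2.COLOR_RGB2BGR))
E
python3 m.py
```

```text
top walltop 536 0.03506913962173307 ((576.2164306640625, 213.81982421875), (168.659423828125, 231.0625762939453), 10.068941116333008) [[0.4759, 0.0872], [0.6758, 0.3388]]
top foam 1641 0.04713312236164495 ((572.5872192382812, 212.4090576171875), (150.52951049804688, 210.9483184814453), 9.972818374633789) [[0.4843, 0.0994], [0.6576, 0.3249]]
pocketfloor 819 [0.58569671 0.17390918 0.01018978]
valve 0.82 [ 93.  66. 108.] [ 0.551 -0.383  0.044]
valve 0.6 [147. 146. 140.] [ 0.475 -0.235  0.046]
 handle 240 ((472.4274597167969, -243.62831115722656), (69.2412109375, 12.751201629638672), 32.38534927368164) 0.0874731173993747
 body ((473.48150634765625, -242.84124755859375), (101.61297607421875, 48.94135284423828), 38.41140365600586)
scene walltop 485 0.0322242283879684 ((580.2491455078125, 213.12570190429688), (168.71786499023438, 228.8715362548828), 9.494150161743164) [[0.4803, 0.0904], [0.6798, 0.3367]]
scene foam 3132 0.045057931746099206 ((575.3893432617188, 214.19459533691406), (152.61038208007812, 209.4319610595703), 10.073761940002441) [[0.4909, 0.1047], [0.6629, 0.3241]]
pocketfloor 788 [0.63249828 0.17513277 0.01023619]
valve 0.9 [80. 49. 99.] [ 0.563 -0.383  0.041]
valve 0.75 [131. 126. 124.] [ 0.503 -0.224  0.041]
 handle 83 ((477.181396484375, -240.7510528564453), (65.44912719726562, 11.547927856445312), 31.58873176574707) 0.08502945623451803
 body ((476.21820068359375, -235.76959228515625), (101.47599029541016, 45.704341888427734), 31.824922561645508)
valve 0.71 [ 80. 102.  91.] [0.653 0.216 0.023]
valve 0.63 [ 84.  55. 102.] [ 0.345 -0.191  0.038]
```

View pics/crop.png

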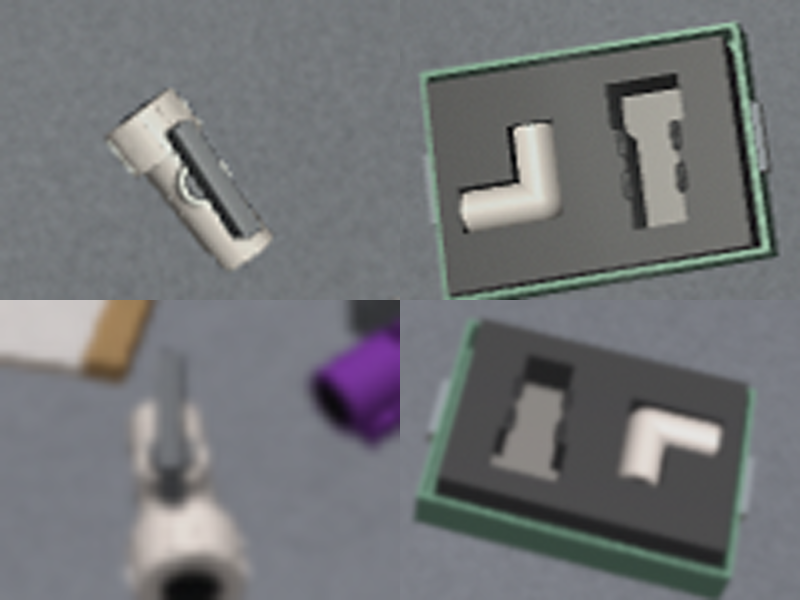

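The top crop shows the nut of the valve pointing up-left (+x,+y), so its yaw is about 38° with the bar about 6° clockwise of it. The cut-out's wide end points to +x, and the case yaw is about 10°. I'll refine both with model fits.

```bash
cat > fit.py <<'E'
from h import *
from scipy.optimize import least_squares, minimize
def loc(P,x,y,a):
    c,s=np.cos(a),np.sin(a); d=P[:,:2]-[x,y]; return d[:,0]*c+d[:,1]*s, -d[:,0]*s+d[:,1]*c
def cyl(X,r,x0,x1,R):
    a=abs(X-(x0+x1)/2)-(x1-x0)/2; b=r-R
    return np.minimum(np.maximum(a,b),0)+np.hypot(np.maximum(a,0),np.maximum(b,0))
def box(X,Y,Z,h):
    q=np.abs(np.c_[X,Y,Z])-h; return np.minimum(q.max(1),0)+np.linalg.norm(np.maximum(q,0),axis=1)
def valve(P,p0):   # p=[x,y,z,yaw,handle]
    def f(p):
        X,Y=loc(P,p[0],p[1],p[3]); Z=P[:,2]-p[2]
        r=np.hypot(Y,Z-.026)
        d=np.minimum(cyl(X,r,-.05,.022,.017),cyl(X,r,.022,.052,.024))
        d=np.minimum(d,box(X+.01,Y,Z-.007,[.03,.015,.007]))
        d=np.minimum(d,cyl(Z,np.hypot(X,Y),.03,.06,.011))
        X,Y=loc(P,p[0],p[1],p[3]-p[4]); return np.minimum(d,box(X,Y,Z-.072,[.035,.006,.014]))
    r=least_squares(f,p0,loss='soft_l1',f_scale=.002,x_scale=[.01,.01,.01,.1,.1]); return r.x,np.sqrt(np.mean(np.minimum(abs(r.fun),.01)**2)),len(P)
def vfit(cam,p0,d=None):
    if d is None: _,d=bot.capture(cam)
    P,u,v=cloud(cam,d,d>0)
    k=(np.hypot(P[:,0]-p0[0],P[:,1]-p0[1])<.07)&(P[:,2]>p0[2]+.008)&(P[:,2]<p0[2]+.09)
    return valve(P[k],p0)
def pfit(cam,p0,d):  # stem point of cut-out, yaw
    P,u,v=cloud(cam,d,d>0)
    W=world(cam,np.c_[u,v],.048)
    top=(abs(P[:,2]-np.median(P[(abs(P[:,2]-.047)<.006)&(np.hypot(P[:,0]-.573,P[:,1]-.213)<.09),2]))<.004)*1.
    def sd(X,Y,x0,x1,h): return np.maximum(abs(X-(x0+x1)/2)-(x1-x0)/2,abs(Y)-h)
    k=None
    def f(p):
        X,Y=loc(W,*p); 
        hole=np.minimum(sd(X,Y,-.0515,.0205,.01825),sd(X,Y,.0205,.0535,.0255))
        ins=np.maximum(abs(X)-.075,abs(Y-.045)-.105)
        m=1/(1+np.exp(np.clip(np.maximum(ins,-hole)/.0008,-50,50)))
        X0,Y0=loc(W,*p0); w=(Y0<.032)&(Y0>-.085)&(abs(X0)<.1)
        w&=~((abs(abs(Y0)-.0164)<.005)&((abs(X0+.02)<.01)|(abs(X0-.01)<.01)))
        return np.sum(w*(m-top)**2)
    r=minimize(f,p0,method='Nelder-Mead',options=dict(initial_simplex=np.array(p0)+np.array([[0,0,0],[.004,0,0],[0,.004,0],[0,0,.04]])-[.001,.001,.01],xatol=1e-5,fatol=1e-3))
    return r.x,r.fun
E
python3 - <<'E'
from fit import *
np.set_printoptions(precision=4,suppress=True)
for cam in('top','scene'):
  for i in range(3):
    _,d=bot.capture(cam)
    print(cam,vfit(cam,[.472,-.243,0,.67,.1],d)); print('   pocket',pfit(cam,[.581,.168,.174],d))
E
```

```text
top (array([ 0.4725, -0.2438, -0.0005,  0.6661,  0.1019]), np.float64(0.0011365698083298963), 797)
   pocket (array([0.5799, 0.1677, 0.1773]), np.float64(54.803387022534835))
top (array([ 0.4723, -0.244 , -0.0006,  0.6634,  0.097 ]), np.float64(0.0011655269770444515), 793)
   pocket (array([0.5799, 0.1677, 0.1792]), np.float64(51.487386295987115))
top (array([ 0.4722, -0.2441, -0.0006,  0.6622,  0.0937]), np.float64(0.0011950582844512956), 791)
   pocket (array([0.5799, 0.1677, 0.1799]), np.float64(60.03907883394818))
scene (array([ 0.4743, -0.2431, -0.0031,  0.6619,  0.0907]), np.float64(0.001543647454946311), 466)
   pocket (array([0.5859, 0.1697, 0.165 ]), np.float64(86.96283061587792))
scene (array([ 0.4742, -0.2431, -0.0032,  0.6671,  0.0711]), np.float64(0.0015865086513436994), 462)
   pocket (array([0.586 , 0.1697, 0.1645]), np.float64(85.22568306823447))
scene (array([ 0.4742, -0.2431, -0.0032,  0.6652,  0.0954]), np.float64(0.0014831738008085546), 463)
   pocket (array([0.586 , 0.1698, 0.1638]), np.float64(91.45008639181003))
```

```bash
cat > go.py <<'E'
from h import *
from scipy.spatial.transform import Rotation as Ro
def go(x,y,z,yaw):
    o=bot.observe(); R=Ro.from_euler('xyz',o['tool_rot']); T=Ro.from_euler('xyz',[np.pi,0,yaw])
    print('shift mm',np.round(R.inv().apply(np.array([x,y,z])-o['tcp_pos'])*1000,1),'turn deg',np.round((R.inv()*T).as_rotvec(degrees=True),2))
E
python3 -c "
from go import *
go(.4725,-.2438,.17,.567)"
```

```text
shift mm [ 319.1 -149.7   61.3] turn deg [-0.01 -0.   -6.66]
```

Emit:
send_rows --moves '[[[0.04,-0.019,0],[0,0,-1]],[[0.09,-0.042,0],[0,0,-2]],[[0.14,-0.066,0.005],[0,0,-3]],[[0.19,-0.089,0.015],[0,0,-4]],[[0.24,-0.113,0.03],[0,0,-5]],[[0.28,-0.131,0.045],[0,0,-6]],[[0.305,-0.143,0.055],[0,0,-6.66]],[[0.319,-0.1497,0.0613],[0,0,-6.66]],[[0.319,-0.1497,0.0613],[0,0,-6.66]],[[0.319,-0.1497,0.0613],[0,0,-6.66]]]' --jaw 0

```text
time: 2.75
tcp_pos: [0.4718, -0.2451, 0.1704]
tool_rot: [3.141, 0.0, 0.565]
contact_force: [-0.7, 0.4, 0.0]
finger_gap: 0.0852
grasp_force: 0.0
```

```bash
python3 -c "
from go import *
go(.4725,-.2438,.053,.567)"
```

```text
shift mm [  1.3  -0.7 117.4] turn deg [ 0.03  0.02 -0.09]
```

Emit:
send_rows --moves '[[[0.001,-0.0005,0.03],[0,0,0]],[[0.001,-0.0005,0.06],[0,0,0]],[[0.001,-0.0005,0.085],[0,0,0]],[[0.001,-0.0005,0.105],[0,0,0]],[[0.001,-0.0005,0.117],[0,0,0]],[[0.001,-0.0005,0.117],[0,0,0]],[[0.001,-0.0005,0.117],[0,0,0]]]'

```text
time: 3.62
tcp_pos: [0.4732, -0.2432, 0.0537]
tool_rot: [3.141, -0.0, 0.567]
contact_force: [0.3, -0.2, 0.3]
finger_gap: 0.085
grasp_force: 0.0
```

Emit:
send_rows --moves '[[[0,0,0],[0,0,0]],[[0,0,0],[0,0,0]],[[0,0,0],[0,0,0]],[[0,0,0],[0,0,0]],[[0,0,0],[0,0,0]],[[0,0,0],[0,0,0]],[[0,0,0],[0,0,0]],[[0,0,0],[0,0,0]]]' --jaw 255 --grip_force 60

```text
time: 4.62
tcp_pos: [0.4738, -0.2433, 0.0544]
tool_rot: [3.139, -0.001, 0.567]
contact_force: [-2.1, -0.2, 28.4]
finger_gap: 0.011
grasp_force: 71.4
```

Emit:
send_rows --moves '[[[0,0,-0.002],[0,0,0]],[[0,0,-0.01],[0,0,0]],[[0,0,-0.03],[0,0,0]],[[0,0,-0.06],[0,0,0]],[[0,0,-0.09],[0,0,0]],[[0,0,-0.11],[0,0,0]],[[0,0,-0.12],[0,0,0]],[[0,0,-0.12],[0,0,0]]]'

```text
time: 5.62
tcp_pos: [0.473, -0.2429, 0.1731]
tool_rot: [3.141, -0.0, 0.567]
contact_force: [0.1, 0.7, -4.2]
finger_gap: 0.0113
grasp_force: 61.6
```

```bash
python3 -c "
from go import *
go(.5799,.168,.185,.176-.097)
from fit import *
np.set_printoptions(precision=4,suppress=True)
o=bot.observe();print(o['contact_force'],o['finger_gap'])
for cam in('top','scene'):
  p0=[*o['tcp_pos'][:2],o['tcp_pos'][2]-.053,.664,.097]; print(vfit(cam,p0))
"
```

```text
shift mm [ 310.9 -289.1  -11.9] turn deg [ 1.000e-02 -1.000e-02  2.797e+01]
[ 0.1473  0.6936 -4.1927] 0.011256364158537552
(array([ 0.4731, -0.2446,  0.118 ,  0.662 ,  0.0874]), np.float64(0.0012766954859794507), 576)
(array([ 0.474 , -0.2443,  0.1157,  0.6664,  0.1195]), np.float64(0.003162017725744572), 557)
```

Emit:
send_rows --moves '[[[0.018,-0.017,-0.003],[0,0,2]],[[0.05,-0.046,-0.006],[0,0,5]],[[0.085,-0.079,-0.012],[0,0,8]],[[0.12,-0.112,-0.012],[0,0,11]],[[0.155,-0.144,-0.012],[0,0,14]],[[0.19,-0.177,-0.012],[0,0,17]],[[0.225,-0.209,-0.012],[0,0,20]],[[0.258,-0.24,-0.012],[0,0,23]],[[0.285,-0.265,-0.012],[0,0,26]],[[0.302,-0.281,-0.012],[0,0,28]],[[0.311,-0.289,-0.012],[0,0,28]],[[0.311,-0.289,-0.012],[0,0,28]]]'

```text
time: 7.22
tcp_pos: [0.5799, 0.1679, 0.1844]
tool_rot: [3.141, 0.001, 0.08]
contact_force: [-0.9, -0.5, -3.0]
finger_gap: 0.0108
grasp_force: 61.9
```

Emit:
send_rows --moves '[[[0,0,0],[0,0,0]],[[0,0,0.02],[0,0,0]],[[0,0,0.045],[0,0,0]],[[0,0,0.06],[0,0,0]],[[0,0,0.06],[0,0,0]],[[0,0,0.06],[0,0,0]]]'

```text
time: 7.98
tcp_pos: [0.5805, 0.1678, 0.1259]
tool_rot: [-3.141, -0.001, 0.078]
contact_force: [-0.2, 1.4, -2.4]
finger_gap: 0.0112
grasp_force: 62.0
```

```bash
python3 -c "
from go import *
from fit import *
np.set_printoptions(precision=4,suppress=True)
o=bot.observe();print(o['tcp_pos'],o['tool_rot'],o['contact_force'],o['finger_gap'])
I=[]
for cam in('top','scene'):
  p,d=bot.capture(cam)
  p0=[*o['tcp_pos'][:2],o['tcp_pos'][2]-.053,.176,.097]; print(vfit(cam,p0,d))
  x,y=(90,120) if cam=='top' else (280,180)
  I.append(cv2.resize(p[y:y+105,x:x+140],(560,420) if 0 else (400,300),interpolation=2))
cv2.imwrite('pics/a.png',np.hstack(I)[...,::-1])
"
```

```text
[0.5805 0.1678 0.1259] [-3.1414 -0.0011  0.0782] [-0.2498  1.4178 -2.4172] 0.01115354797086017
(array([0.5785, 0.1671, 0.0705, 0.1707, 0.1135]), np.float64(0.0018058260880943228), 573)
(array([0.5814, 0.1665, 0.0689, 0.1653, 0.0761]), np.float64(0.003070877397504658), 682)
```

View pics/a.png

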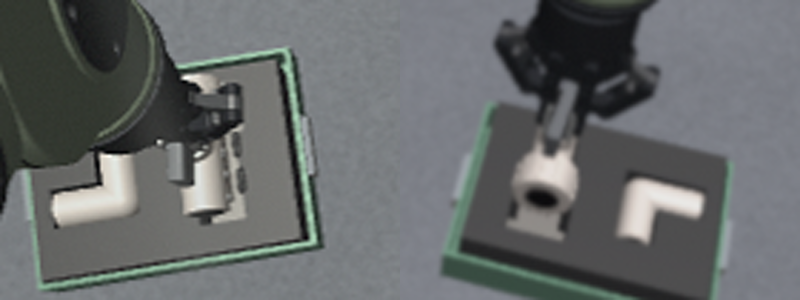

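The views show the valve held over the cut-out, nut towards +x (right crop, 545,190), roughly lined up with the slot. I'll refit on white body points only, so the fingers don't pull the fit.

```bash
cat > bf.py <<'E'
from fit import *
np.set_printoptions(precision=4,suppress=True)
def body(cam,n=3):
  o=bot.observe(); t=o['tcp_pos']; out=[]
  for i in range(n):
    p,d=bot.capture(cam); P,u,v=cloud(cam,d,d>0); c=p[v,u].astype(int); z0=t[2]-.055
    k=(np.hypot(P[:,0]-t[0],P[:,1]-t[1])<.065)&(P[:,2]>max(z0+.012,.052))&(P[:,2]<z0+.053)&(c.min(1)>110)&(np.ptp(c,axis=1)<40)
    Q=P[k]
    def f(q):
        X,Y=loc(Q,q[0],q[1],q[3]); r=np.hypot(Y,Q[:,2]-q[2]-.026)
        return np.minimum(cyl(X,r,-.05,.022,.017),cyl(X,r,.022,.052,.024))
    r=least_squares(f,[t[0],t[1],z0,.176],loss='soft_l1',f_scale=.001,x_scale=[.01,.01,.01,.1])
    out.append(r.x)
  print(cam,len(Q),np.mean(out,0),np.std(out,0),'rms',np.sqrt(np.mean(np.minimum(r.fun**2,1e-4))))
if __name__=='__main__':
  for c in('top','scene'): body(c)
E
python3 bf.py
```

```text
top 295 [0.5788 0.168  0.0704 0.176 ] [0.0003 0.0001 0.0001 0.002 ] rms 0.0015276410383506026
scene 279 [0.5804 0.1668 0.0684 0.1581] [0.0002 0.0001 0.0001 0.0019] rms 0.0012321458896905333
```

Emit:
send_rows --moves '[[[0.0015,-0.0004,0.005],[0,0,0]],[[0.0015,-0.0004,0.014],[0,0,0]],[[0.0015,-0.0004,0.02],[0,0,0]],[[0.0015,-0.0004,0.024],[0,0,0]],[[0.0015,-0.0004,0.027],[0,0,0]],[[0.0015,-0.0004,0.027],[0,0,0]]]'

```text
time: 9.12
tcp_pos: [0.5814, 0.169, 0.0977]
tool_rot: [-3.141, 0.0, 0.079]
contact_force: [0.5, 5.2, -6.8]
finger_gap: 0.0111
grasp_force: 59.4
```

Emit:
send_rows --moves '[[[0,0,0.002],[0,0,0]],[[0,0,0.004],[0,0,0]],[[0,0,0.006],[0,0,0]],[[0,0,0.006],[0,0,0]]]'

```text
time: 9.62
tcp_pos: [0.5815, 0.169, 0.0919]
tool_rot: [-3.141, 0.0, 0.079]
contact_force: [-0.5, 5.8, -3.5]
finger_gap: 0.0114
grasp_force: 60.3
```

Emit:
send_rows --moves '[[[0,-0.0008,0],[0,0,0]],[[0,-0.0008,0],[0,0,0]],[[0,-0.0008,0.001],[0,0,0]],[[0,-0.0008,0.001],[0,0,0]]]'

```text
time: 10.12
tcp_pos: [0.5815, 0.1693, 0.091]
tool_rot: [-3.141, -0.0, 0.078]
contact_force: [-1.7, 4.5, -2.0]
finger_gap: 0.011
grasp_force: 61.0
```

Emit:
send_rows --moves '[[[0,0,0.002],[0,0,0]],[[0,0,0.004],[0,0,0]],[[0,0,0.006],[0,0,0]],[[0,0,0.006],[0,0,0]]]'

```text
time: 10.62
tcp_pos: [0.5814, 0.1691, 0.0847]
tool_rot: [3.141, 0.0, 0.078]
contact_force: [-0.0, 3.8, -4.8]
finger_gap: 0.0107
grasp_force: 59.7
```

Emit:
send_rows --moves '[[[0,-0.0005,0.002],[0,0,0]],[[0,-0.0005,0.004],[0,0,0]],[[0,-0.0005,0.006],[0,0,0]],[[0,-0.0005,0.006],[0,0,0]]]'

```text
time: 11.12
tcp_pos: [0.5819, 0.1695, 0.0794]
tool_rot: [3.141, -0.001, 0.078]
contact_force: [-0.4, 1.5, 5.6]
finger_gap: 0.0114
grasp_force: 63.7
```

Emit:
send_rows --moves '[[[0,0,0.002],[0,0,0]],[[0,0,0.004],[0,0,0]],[[0,0,0.006],[0,0,0]],[[0,0,0.006],[0,0,0]]]'

```text
time: 11.62
tcp_pos: [0.5819, 0.1695, 0.0732]
tool_rot: [3.141, -0.001, 0.078]
contact_force: [2.2, 2.4, 1.8]
finger_gap: 0.0112
grasp_force: 62.4
```

Emit:
send_rows --moves '[[[0,0,0.002],[0,0,0]],[[0,0,0.004],[0,0,0]],[[0,0,0.006],[0,0,0]],[[0,0,0.007],[0,0,0]],[[0,0,0.007],[0,0,0]]]'

```text
time: 12.25
tcp_pos: [0.5811, 0.1697, 0.0656]
tool_rot: [3.141, 0.001, 0.078]
contact_force: [1.6, 1.3, -8.1]
finger_gap: 0.011
grasp_force: 59.3
```

Emit:
send_rows --moves '[[[0,0,0.001],[0,0,0]],[[0,0,0.002],[0,0,0]],[[0,0,0.002],[0,0,0]]]'

```text
time: 12.62
tcp_pos: [0.5813, 0.1697, 0.0645]
tool_rot: [-3.141, 0.0, 0.078]
contact_force: [-4.0, -0.2, 7.3]
finger_gap: 0.0114
grasp_force: 65.0
```

Emit:
send_rows --moves '[[[0,0,0.001],[0,0,0]],[[0,0,0.0015],[0,0,0]],[[0,0,0.0015],[0,0,0]],[[0,0,0.0015],[0,0,0]]]'

```text
time: 13.12
tcp_pos: [0.5814, 0.1697, 0.0644]
tool_rot: [-3.141, -0.0, 0.078]
contact_force: [-11.7, -1.4, 33.7]
finger_gap: 0.0113
grasp_force: 75.1
```

```bash
python3 -c "
from go import *
print(bot.observe()['joint_positions'])
from fit import *
np.set_printoptions(precision=4,suppress=True)
o=bot.observe(); t=o['tcp_pos']
# z heights of white pipe/nut tops
for cam in('top','scene'):
  p,d=bot.capture(cam); P,u,v=cloud(cam,d,d>0); c=p[v,u].astype(int)
  X,Y=loc(P,t[0],t[1],.176); w=(c.min(1)>110)&(np.ptp(c,axis=1)<40)
  for n,a,b,h in(('nut',.026,.048,.006),('pipe',-.046,-.025,.005)):
    k=w&(X>a)&(X<b)&(abs(Y)<h)&(P[:,2]<.075); print(cam,n,k.sum(),np.percentile(P[k,2],[10,50,90]) if k.any() else '')
"
```

```text
[-0.43287119  0.98747348  0.20313082  1.52840212 -0.28116769  0.65398342
 -1.5872312 ]
top nut 2 [0.0586 0.0591 0.0596]
top pipe 37 [0.0493 0.052  0.0537]
scene nut 39 [0.0559 0.0573 0.0595]
scene pipe 0
```

The valve is home: the floor pushes back with 34 N, and the pipe top is at 53 mm. However, j7 is at -1.59 and a further 1.4 rad clockwise would pass its range. I'll release and regrip a half turn round first.

Emit:
send_rows --moves '[[[0,0,-0.0015],[0,0,0]],[[0,0,-0.0015],[0,0,0]]]'

```text
time: 13.48
tcp_pos: [0.5814, 0.1697, 0.0645]
tool_rot: [-3.141, -0.0, 0.078]
contact_force: [-3.8, -0.3, 10.5]
finger_gap: 0.0111
grasp_force: 65.8
```

Emit:
send_rows --moves '[[[0,0,0],[0,0,0]],[[0,0,0],[0,0,0]],[[0,0,0],[0,0,0]],[[0,0,0],[0,0,0]],[[0,0,-0.01],[0,0,0]],[[0,0,-0.03],[0,0,0]],[[0,0,-0.055],[0,0,0]],[[0,0,-0.07],[0,0,0]],[[0,0,-0.07],[0,0,0]]]' --jaw 0

```text
time: 14.6
tcp_pos: [0.5818, 0.1699, 0.1349]
tool_rot: [-3.141, -0.001, 0.078]
contact_force: [0.2, -0.5, -0.3]
finger_gap: 0.0854
grasp_force: 0.0
```

Emit:
send_rows --moves '[[[0,0,0],[0,0,-5]],[[0,0,0],[0,0,-15]],[[0,0,0],[0,0,-25]],[[0,0,0],[0,0,-35]],[[0,0,0],[0,0,-45]],[[0,0,0],[0,0,-55]],[[0,0,0],[0,0,-65]],[[0,0,0],[0,0,-75]],[[0,0,0],[0,0,-82]],[[0,0,0],[0,0,-88]],[[0,0,0],[0,0,-90]]]'

```text
time: 15.98
tcp_pos: [0.5811, 0.1697, 0.1332]
tool_rot: [-3.14, -0.0, 1.65]
contact_force: [0.1, -0.3, 0.1]
finger_gap: 0.0855
grasp_force: 0.0
```

Emit:
send_rows --moves '[[[0,0,0],[0,0,-5]],[[0,0,0],[0,0,-15]],[[0,0,0],[0,0,-25]],[[0,0,0],[0,0,-35]],[[0,0,0],[0,0,-45]],[[0,0,0],[0,0,-55]],[[0,0,0],[0,0,-65]],[[0,0,0],[0,0,-75]],[[0,0,0],[0,0,-82]],[[0,0,0],[0,0,-88]],[[0,0,0],[0,0,-90]],[[0,0,0],[0,0,-90]]]'

```text
time: 17.48
tcp_pos: [0.5813, 0.1698, 0.1337]
tool_rot: [3.141, -0.001, -3.065]
contact_force: [0.1, 0.1, -0.1]
finger_gap: 0.0853
grasp_force: 0.0
```

```bash
python3 -c "
from go import *
from fit import *
np.set_printoptions(precision=4,suppress=True)
o=bot.observe();print(o['joint_positions'],o['tcp_pos'])
I=[]
for cam in('top','scene'):
  p,d=bot.capture(cam)
  print(vfit(cam,[.5805,.1695,.01,.176,.097],d))
  x,y=(90,120) if cam=='top' else (280,180)
  I.append(cv2.resize(p[y:y+105,x:x+140],(400,300),interpolation=2))
cv2.imwrite('pics/b.png',np.hstack(I)[...,::-1])
go(.5814,.1697,.0655,.078+np.pi)
"
```

```text
[-0.0424  0.9359 -0.6408  1.4691  0.6327  0.95    0.785 ] [0.5813 0.1698 0.1337]
(array([0.5805, 0.1695, 0.01  , 0.176 , 0.097 ]), np.float64(nan), 0)
(array([0.5792, 0.1698, 0.0164, 0.2551, 0.2471]), np.float64(0.008044100153676842), 2024)
shift mm [-0.  -0.1 68.4] turn deg [ 0.01 -0.01 -0.09]
  return _methods._mean(a, axis=axis, dtype=dtype,
  ret = ret.dtype.type(ret / rcount)
```

View pics/b.png

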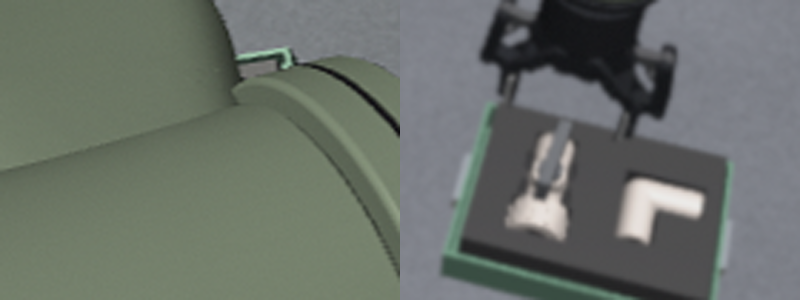

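The right crop shows the valve seated in its pocket, with the handle (557,160) still along the pipe. The arm hides the case in the top view.

Emit:
send_rows --moves '[[[0,0,0.02],[0,0,0]],[[0,0,0.04],[0,0,0]],[[0,0,0.055],[0,0,0]],[[0,0,0.063],[0,0,0]],[[0,0,0.067],[0,0,0]],[[0,0,0.067],[0,0,0]]]'

```text
time: 18.32
tcp_pos: [0.5816, 0.1699, 0.0672]
tool_rot: [3.141, 0.0, -3.063]
contact_force: [0.8, 0.1, -0.5]
finger_gap: 0.0853
grasp_force: 0.0
```

Emit:
send_rows --moves '[[[0,0,0],[0,0,0]],[[0,0,0],[0,0,0]],[[0,0,0],[0,0,0]],[[0,0,0],[0,0,0]],[[0,0,0],[0,0,0]],[[0,0,0],[0,0,0]],[[0,0,0],[0,0,0]]]' --jaw 255 --grip_force 50

```text
time: 19.2
tcp_pos: [0.5815, 0.1698, 0.0672]
tool_rot: [3.142, 0.0, -3.063]
contact_force: [-0.2, -1.1, 6.6]
finger_gap: 0.0112
grasp_force: 49.3
```

Emit:
send_rows --moves '[[[0,0,0],[0,0,3]],[[0,0,0],[0,0,10]],[[0,0,0],[0,0,17]],[[0,0,0],[0,0,24]],[[0,0,0],[0,0,31]],[[0,0,0],[0,0,37]],[[0,0,0],[0,0,40]],[[0,0,0],[0,0,40]]]'

```text
time: 20.2
tcp_pos: [0.5813, 0.1689, 0.0672]
tool_rot: [-3.14, 0.001, 2.521]
contact_force: [-2.8, -5.0, 9.5]
finger_gap: 0.0114
grasp_force: 49.9
```

Emit:
send_rows --moves '[[[0,0,0],[0,0,3]],[[0,0,0],[0,0,10]],[[0,0,0],[0,0,17]],[[0,0,0],[0,0,24]],[[0,0,0],[0,0,31]],[[0,0,0],[0,0,36]],[[0,0,0],[0,0,39.5]],[[0,0,0],[0,0,39.5]],[[0,0,0],[0,0,39.5]]]'

```text
time: 21.32
tcp_pos: [0.5806, 0.1684, 0.0672]
tool_rot: [-3.139, 0.002, 1.832]
contact_force: [-7.2, -7.7, 14.0]
finger_gap: 0.011
grasp_force: 50.7
```

Emit:
send_rows --moves '[[[0,0,0],[0,0,0]],[[0,0,0],[0,0,0]],[[0,0,0],[0,0,0]],[[0,0,0],[0,0,0]],[[0,0,-0.01],[0,0,0]],[[0,0,-0.03],[0,0,0]],[[0,0,-0.055],[0,0,0]],[[0,0,-0.09],[0,0,0]],[[0,0,-0.13],[0,0,0]],[[0,0,-0.15],[0,0,0]],[[0,0,-0.15],[0,0,0]]]' --jaw 0

```text
time: 22.7
tcp_pos: [0.5819, 0.17, 0.2189]
tool_rot: [3.139, -0.0, 1.832]
contact_force: [-0.0, 0.6, -0.8]
finger_gap: 0.0853
grasp_force: 0.0
```

```bash
python3 -c "
from go import *
from fit import *
np.set_printoptions(precision=4,suppress=True)
I=[]
for cam in('top','scene'):
  p,d=bot.capture(cam)
  P,u,v=cloud(cam,d,d>0); c=p[v,u].astype(int)
  k=(np.hypot(P[:,0]-.58,P[:,1]-.169)<.06)&(P[:,2]>.053)&(P[:,2]<.102)
  if k.sum()>100: print(cam,valve(P[k],[.5805,.1695,.01,.176,1.45]))
  k&=P[:,2]>.075
  if k.sum()>20: print(cam,k.sum(),cv2.minAreaRect((P[k,:2]*1000).astype(np.float32)),np.percentile(P[k,2],[50,95]))
  x,y=(90,120) if cam=='top' else (280,180)
  I.append(cv2.resize(p[y:y+105,x:x+140],(400,300),interpolation=2))
cv2.imwrite('pics/c.png',np.hstack(I)[...,::-1])
"
```

```text
top (array([0.58  , 0.1687, 0.0095, 0.2025, 1.491 ]), np.float64(0.0012690104118902566), 507)
top 241 ((580.171875, 167.98162841796875), (12.576366424560547, 70.94266510009766), 15.81370735168457) [0.0943 0.0968]
scene (array([0.5824, 0.1678, 0.0075, 0.1569, 1.425 ]), np.float64(0.0014728698045435129), 478)
scene 236 ((583.9965209960938, 168.368408203125), (13.268752098083496, 70.37361145019531), 16.185062408447266) [0.0903 0.0947]
```

View pics/c.png

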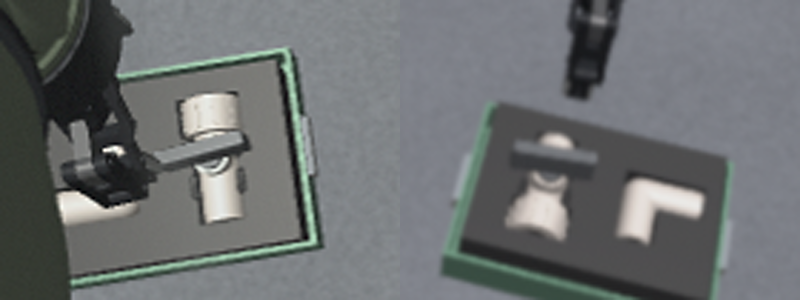

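The valve lies home in the pocket, with underside at about 10 mm. The handle is across the pipe at about 1.47 rad and the arm is clear, so I'm handing in.

```bash
python3 -c "
from plant import bot
print(bot.close_job())"
```

```text
the job is handed in; nothing more can be done
None
```

The large ball valve is pressed home in its foam pocket with the nut at the wide end and its handle turned shut to about 1.47 rad; I handed the job in at about 23 s, but it returned no verdict.

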